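# Run the roll-top's tambour door up and down

## Robot

A 6-joint arm with a two-finger parallel gripper is mounted at the origin on a cart in front of the work surface, level with it; the furniture and walls round the work are solid. World frame = base frame: x ahead of the robot, y to its left, z up, the work surface at z = 0. Lengths are in mm, angles in degrees, forces in N, time in s.
With the tool pointing down it reaches from about 300 to 850 mm from the base axis. Payload 4.2 kg.
Tool frame: the origin (TCP) lies between the finger pads; the fingertips stand 11 mm ahead of it and the grasp point (between the pads) lies 8 mm behind it (env.tips_ahead is the distance from the TCP to the fingertips, in mm); z points along the fingers, y is the line along which they close (so a half turn about z gives the same grasp; the last joint's range is limited). The gripper opens to 91 mm and grips with 3 to 60 N. Pads are 32 mm wide; open, the fingers measure 118 mm over their backs; the gripper's body (76 mm by 178 mm) begins 60 mm behind the grasp point.
Start: joints at [-1.146, 18.312, 89.639, -0, 72.044, -1.146], TCP at [575.015, 0, 224.976] pointing down, gripper open.
Joint ranges: [-177.97, 177.97], [-48.28, 115.42], [12.27, 149.76], [-77.06, 257.06], [2.81, 150.46], [-146.56, 146.56]. Speed limits (degrees/s): [147.25, 147.25, 180, 180, 180, 180].

## Interface

Orientations are given as [roll, pitch, yaw] about the fixed x, y, z axes, in that order (R = Rz(yaw) Ry(pitch) Rx(roll)).
In Python, from workcell import env, cams gives the robot as it stands.
- The arm moves only by the tool step_arm, never from a script. Its arguments are lists of equal length, an entry for each row: "linear": the shift along the tool's x, y, z in units of 30 cm (1.0 is 30 cm), a list of three; "turn": the turn about the tool's z in units of 360 degrees (1.0 is 360 degrees). In form: {"linear": [[tx, ty, tz], ...], "turn": [turn, ...]}. A call has 1 to 20 rows; each row is the pose to reach, as a shift and turn from the pose commanded when the call began, along the tool's axes at that moment, turning the shorter way round; what a row does not reach only later rows make up. A row lasts 1/8 s, in which the tool goes at most 62.5 mm and 10.7 degrees, less where a joint would pass 70% of its speed; a pose out of reach is approached as far as the arm can. A call with a number of a shift or a turn outside -1 to 1 is refused whole. A call with a gripper value outside its range is refused whole. "fingers" is the closure, from -1 (fully open) to 1 (shut), so that 0 is half open, set as the call begins (left out, the last holds). The fingers move at their own pace and stop on an object; "force" is the grip in N (left out, the last holds). Time passes only in rows, so rows that repeat a pose let the fingers close. It gives the time, the measured TCP pose, the force, the opening and the grip force at its end, in the units of the state.
- env.state(): the state, without advancing time (a new reading comes with each control period).
- cams.grab_frame(name): name is "scene" or "side" or "wrist"; returns a dict with "color" (420x560x3 uint8, blue, green, red), "fx", "fy", "cx", "cy" (pixels), "extrinsics" (4x4, takes a point from camera to world coordinates); the wrist camera has in their place "tool_from_camera" (4x4, takes a point from camera to tool coordinates, whose origin is the TCP and whose axes are the flange's). Camera axes: x right, y down, z forward; pixel columns grow to the right and rows downward; lengths in mm; the calibration is good to about 2 mm. A picture is of the moment at which its call begins: read the wrist's pose just before it. There is no depth.
- env.job_done(): hands the job in; it is judged then, once.
The state is a dict: "time_s": time; "qpos": joint angles; "qvel": joint speeds; "effort": joint torques, N m; "ee_pos": TCP position; "ee_rot": TCP orientation; "force": force on the tool from outside, world axes, zero at the start; "torque": the same for the moment, N m; "gripper_width": finger opening in mm; "gripper_force": force on a finger pad.
Only numpy, scipy, OpenCV 4.12 (cv2) and the standard library are available. Lean on these libraries where they do the work, as an engineer would, in place of code of your own. Each camera call takes 0.05 s, during which the arm holds its last target. There are 200 camera calls.

## Task

The tracks of the little wooden roll-top paint store have just been waxed, and its slatted door was left part-way. Take the steel bar handle and roll the door all the way up and back to its stop, then all the way down until it is shut on the sill, let go and leave it shut. Leave the magenta jar, the white tub and the clay angel where they stand.

Things in the scene. Friction and masses are not known exactly. Their poses are not given: they have to be found in the camera images.
- roll_top: Half-drum wooden roll-top store, 240 mm deep (x), 160 wide (y), 150 high, fixed to a dark green mat 3 mm thick; it does not move. Origin: centre of its underside, on the mat. z up, -x out of its open front. Two cheeks 15 mm thick with 130 mm between them. A fixed cover closes the back; two small paints stand inside.
- track_axis (a point): Centre of the store's circular track, half-way across its width, 30 mm above roll_top's origin. Axes as roll_top's: y along the track's axis, z up, -x to the open front. The cheeks have 120 mm radius about this point.
- tambour (a joint): How far the slatted door is rolled up, rad: 0 = shut, its dark leading slat on the front sill; 1.45 = fully open, at its back stop. 13 wooden slats 127 mm long run round the track, outer face 105 mm from its axis. The door stays where it is left (friction and its weight: about 1 to 5 N at the handle).
- handle_bar (a point): Middle of the door's handle: steel bar 12 mm thick, 90 mm long, along the track's axis, on two 8 mm stems 38 mm either side of the middle; 44 mm clear between bar and slats. It rides with the door on a circle of 155 mm radius: in track_axis' frame x = -0.155 cos(q + 0.1745), z = 0.155 sin(q + 0.1745), y = 0 at door value q: low in front when shut, on top when open.
- magenta_jar_mid (a point): Centre of a loose magenta paint jar with white lid, 72 mm across, 113 mm high, standing at the robot's side of the crate near the store; to be left alone.
- white_tub_mid (a point): Centre of a loose white plastic tub, 116 mm across, 82 mm high; to be left alone.
- clay_angel_mid (a point): Middle of a small brown clay angel, 64 x 112 x 103 mm, loose; to be left alone.

How it is judged (in metres and radians):
On the way, in this order (a step that is already met when the one before it is completed fails the run):
1. the door is rolled up to its back stop (value of joint tambour above 1.39 rad), for 0.2 s.
2. the door is rolled down shut on the sill (value of joint tambour below 0.05 rad), for 0.2 s.
At the end, for the whole second after the job is handed in: After having been rolled up to within 0.06 rad (9 mm at the handle) of its back stop, the door is shut to within 0.05 rad (5 mm at the sill), at rest and let go (value of joint tambour below 0.05 rad and velocity of joint tambour between -0.05 and 0.05 rad/s); the robot touches nothing.
It fails at once if the magenta jar, the white tub or the clay angel is moved by more than 20 mm (distance of any of magenta_jar_mid, white_tub_mid, clay_angel_mid from where it was at the start of the episode above 0.02 m).
It also fails if it takes over 38 s, if anything falls off the work surface, if the arm or the gripper's body presses on something with over 40 N, if the wrist force passes 120 N, or if a joint passes its speed limit or range.

## Working session

There is one attempt and no reset: what is moved stays moved. The work goes in short steps, Python scripts to look and compute and a tool call to move; the robot and the scene stay as the last step left them, time stands still between calls to the robot, and variables do not carry over. Pictures are saved under pics/ and viewed, at most 10 in all, crops included, and the job is handed in when it is done.

Besides the shell and the picture viewer there is one more tool, called after "Request:" as a command line: name --pt "numbers of a row" for each row, then --argument value for the rest. step_arm: Moves the arm, as the interface text tells. Its arguments: {"type":"object","properties":{"linear":{"type":"array"},"turn":{"type":"array"},"fingers":{"type":"number"},"force":{"type":"number"}},"required":["linear","turn"]}

```bash
mkdir -p pics; ls; python3 - <<'E'
from workcell import env,cams
import cv2,numpy as np
for n in("scene","side"):
    f=cams.grab_frame(n); cv2.imwrite(f"pics/{n}0.png",f["color"]); print(n,f["fx"],f["fy"],f["cx"],f["cy"]);print(np.round(f["extrinsics"],4).tolist())
print(env.state())
E
```

```text
pics
scene 465.65580621997094 465.65580621997094 281.7774257484449 210.9497828148631
[[0.6684, -0.3796, 0.6396, -134.6764], [-0.7437, -0.3561, 0.5658, -581.9428], [0.013, -0.8539, -0.5203, 607.6063], [0.0, 0.0, 0.0, 1.0]]
side 380.8845023347127 380.8845023347127 274.7977198077876 209.8674668399389
[[0.9999, 0.0017, 0.0113, 480.5323], [-0.0072, -0.6732, 0.7394, -715.385], [0.0088, -0.7395, -0.6731, 694.2667], [0.0, 0.0, 0.0, 1.0]]
{'time_s': 0.1, 'qpos': array([-1.14490130e+00,  1.83491084e+01,  8.96966400e+01, -9.14690161e-04,
        7.20420770e+01, -1.14674275e+00]), 'qvel': array([-0.03458087, -0.00476268, -0.18861512, -0.05143005,  0.01293429,
       -0.06831992]), 'effort': array([ 5.01049108e-04, -4.13330913e+01, -2.32510239e+01,  7.29743019e-02,
        4.21804120e-02, -4.88014211e-05]), 'ee_pos': array([5.74600774e+02, 1.39928981e-02, 2.24211799e+02]), 'ee_rot': array([-1.79912175e+02, -8.88136932e-04,  9.00021235e+01]), 'force': array([-0.52504474, -0.20014295,  0.09791126]), 'torque': array([0.0531892 , 0.00163421, 0.01485149]), 'gripper_force': 0.0, 'gripper_width': 91.10698814116328}
```

View pics/scene0.png

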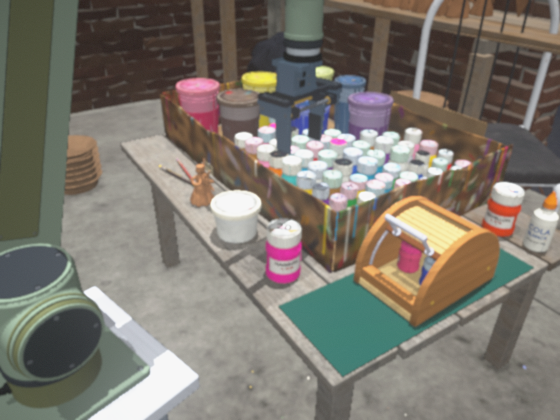

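View pics/side0.png

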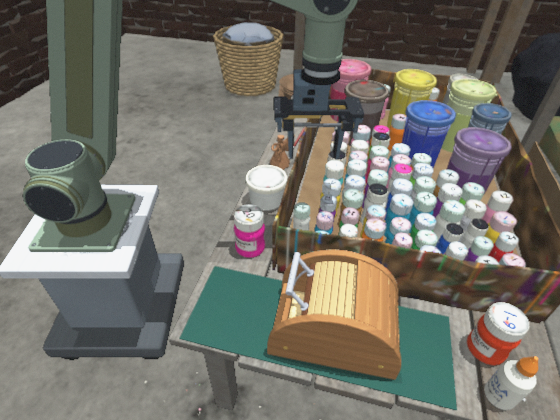

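The scene view shows the store at about (430,255) and its bar from (390,222) to (428,250). In the side view the store is at (335,310) and the bar runs from (295,262) to (293,305). The jar, tub and angel stand off to the robot's side. I'll enlarge both views.

```bash
python3 - <<'E'
import cv2
a=cv2.imread("pics/scene0.png")[185:330,345:515]; b=cv2.imread("pics/side0.png")[240:385,250:420]
cv2.imwrite("pics/sc.png",cv2.resize(a,None,fx=4,fy=4,interpolation=cv2.INTER_CUBIC));cv2.imwrite("pics/sd.png",cv2.resize(b,None,fx=4,fy=4,interpolation=cv2.INTER_CUBIC))
E
```

```text
(no output)
```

View pics/sc.png

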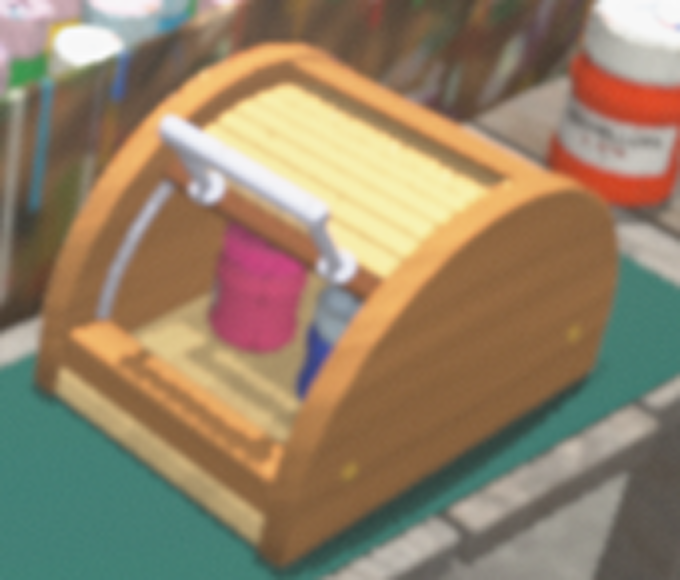

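View pics/sd.png

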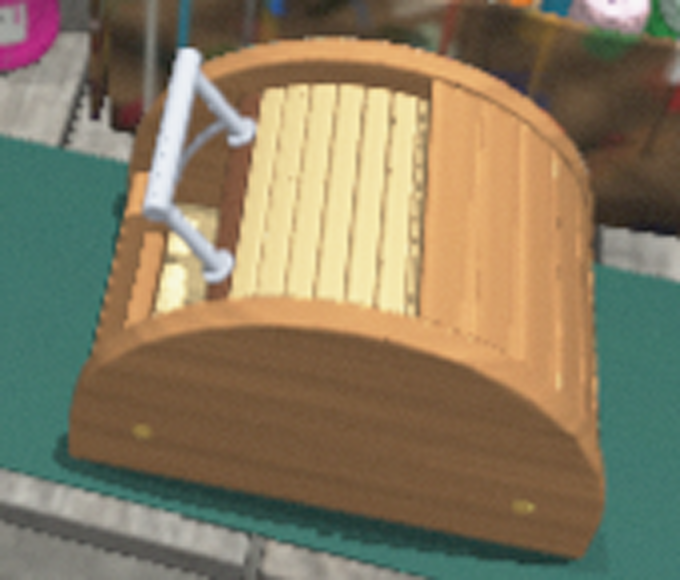

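The scene crop puts the cheek base corners at (280,568), (40,390) and (588,378), and the bar ends at (172,128) and (320,218). In the side crop the near corners are at (70,455) and (585,556), and the bar ends at (190,55) and (155,210). I'll fit the store's pose and q to these.

```bash
cat > h.py <<'E'
import numpy as np
from scipy.spatial.transform import Rotation as R
def bar(p,q,yy=0,r=155):
    a=q+.1745; c,s=np.cos(p[2]),np.sin(p[2]); X=-r*np.cos(a)
    return np.array([p[0]+c*X-s*yy,p[1]+s*X+c*yy,p[3]+30+r*np.sin(a)])
def loc(p,v):
    c,s=np.cos(p[2]),np.sin(p[2]); return np.array([p[0]+c*v[0]-s*v[1],p[1]+s*v[0]+c*v[1],p[3]+v[2]])
def proj(f,E,P):
    w=np.linalg.inv(E)@np.r_[P,1]; return np.array([f["fx"]*w[0]/w[2]+f["cx"],f["fy"]*w[1]/w[2]+f["cy"]])
E
python3 - <<'E'
from h import *
from workcell import env,cams
from scipy.optimize import least_squares
F={n:cams.grab_frame(n) for n in("scene","side")}
O={"scene":(345,185),"side":(250,240)}
obs=[("scene",(-120,-80,0),(280,568)),("scene",(-120,80,0),(40,390)),("scene",(120,-80,0),(588,378)),("scene",45,(172,128)),("scene",-45,(320,218)),
("side",(-120,-80,0),(70,455)),("side",(120,-80,0),(585,556)),("side",45,(190,55)),("side",-45,(155,210))]
def res(v):
    p=[v[0],v[1],v[2],3]; o=[]
    for n,l,px in obs:
        P=loc(p,l) if isinstance(l,tuple) else bar(p,v[3],l)
        o.append(proj(F[n],F[n]["extrinsics"],P)-(np.array(px)/4+O[n]))
    return np.concatenate(o)
s=least_squares(res,[560,-300,0,.7],x_scale=[100,100,1,1])
print(s.x,np.degrees(s.x[2]));print(s.fun.reshape(-1,2).round(1))
p=[*s.x[:3],3]
for q in(0,s.x[3],1.45):print(q,bar(p,q))
def mid(l,px0):
    pass
for n,(u,v),z in(("scene",(284,228),113),("scene",(235,204),82),("scene",(203,165),103)):
    f=F[n];d=f["extrinsics"][:3,:3]@[(u-f["cx"])/f["fx"],(v-f["cy"])/f["fy"],1];o=f["extrinsics"][:3,3];print((o+d*(z-o[2])/d[2]).round())
E
```

```text
[ 6.07978795e+02 -3.10547787e+02 -2.07118306e-01  7.88092541e-01] -11.86700482003942
[[ 0.3  0.8]
 [-2.3 -2.3]
 [ 1.1 -1.8]
 [-1.4 -0.2]
 [ 1.4  0.5]
 [-0.6  0.5]
 [-0.1  0.8]
 [-0.1 -0.4]
 [ 0.4  0.6]]
0 [ 458.59512514 -279.15754611   59.91044165]
0.7880925412367241 [ 521.30555588 -292.3349941   160.20473162]
1.45 [ 616.12104385 -312.25873162  187.77653716]
[429. -89. 113.]
[462.  85.  82.]
[515. 255. 103.]
```

The fit is good to about 2 px: q is about 0.79 and the yaw is -11.9°. I'll go above the bar and take one close look.

Request:
step_arm --pt "-0.2 -0.036 0" --pt "-0.4 -0.072 0" --pt "-0.6 -0.107 0" --pt "-0.8 -0.143 0" --pt "-0.974 -0.178 0" --pt "-0.974 -0.178 0" --pt "-0.974 -0.178 0" --pt "-0.974 -0.178 0" --turn '[0.015, 0.033, 0.033, 0.033, 0.033, 0.033, 0.033, 0.033]' --fingers 0 --force 12

```text
time_s: 1.2
ee_pos: [521.9, -290.9, 224.9]
ee_rot: [-180.0, -0.0, 78.2]
force: [0.1, 0.0, -0.4]
gripper_width: 45.4
gripper_force: 0.0
```

```bash
python3 - <<'E'
from h import *
from workcell import env,cams
import cv2
s=env.state();f=cams.grab_frame("wrist");cv2.imwrite("pics/w1.png",f["color"])
T=np.eye(4);T[:3,:3]=R.from_euler("xyz",s["ee_rot"],degrees=True).as_matrix();T[:3,3]=s["ee_pos"]
E=T@f["tool_from_camera"];np.set_printoptions(suppress=True,precision=2)
p=[607.98,-310.55,-.2071,3];print(s["ee_pos"],s["ee_rot"],s["gripper_width"],s["force"])
for y in(45,-45):print(proj(f,E,bar(p,.788,y)))
np.savez("w1.npz",E=E,k=[f[k] for k in("fx","fy","cx","cy")])
E
```

```text
[ 521.89 -290.88  224.94] [-179.99   -0.03   78.21] 45.38358685666071 [ 0.06  0.03 -0.38]
[280.02 166.31]
[280.   272.76]
```

View pics/w1.png

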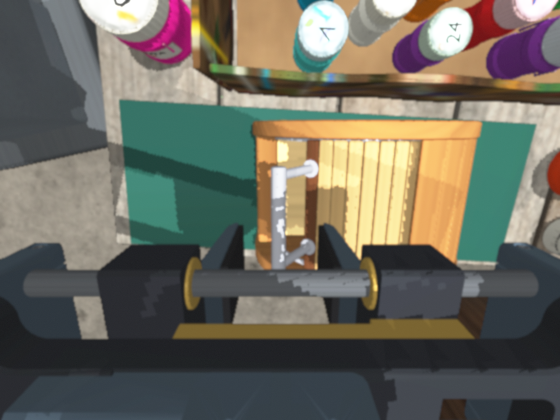

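The wrist view shows the bar upright at column 279 with its top end at (279,167), which matches the prediction, so it is centred between the fingers. I'll descend and then grip.

Request:
step_arm --pt "0 0 0.07" --pt "0 0 0.14" --pt "0 0 0.19" --pt "0 0 0.215" --pt "0 0 0.215" --pt "0 0 0.215" --turn '[0, 0, 0, 0, 0, 0]'

```text
time_s: 2.0
ee_pos: [522.1, -292.4, 161.2]
ee_rot: [179.9, 0.0, 78.1]
force: [-0.2, -0.4, 0.0]
gripper_width: 45.3
gripper_force: 0.0
```

Request:
step_arm --pt "0 0 0" --pt "0 0 0" --pt "0 0 0" --pt "0 0 0" --pt "0 0 0" --pt "0 0 0" --turn '[0, 0, 0, 0, 0, 0]' --fingers 1 --force 12

```text
time_s: 2.75
ee_pos: [520.5, -292.0, 160.5]
ee_rot: [-179.9, -0.0, 78.1]
force: [-5.1, 0.8, 5.0]
gripper_width: 11.4
gripper_force: 12.0
```

```bash
python3 -c "
import numpy as np
g=lambda a,b,n:print(a,b,[[0,round(-155*(np.cos(q+.1745)-np.cos(a+.1745))/300,4),round(-155*(np.sin(q+.1745)-np.sin(a+.1745))/300,4)] for q in np.linspace(a,b,n+1)[1:]])
g(.788,1.1,6);g(1.1,1.42,7);g(1.42,1,8);g(1,.5,10);g(.5,.2,7);g(.2,0.02,5)"
```

```text
0.788 1.1 [[0, np.float64(0.0224), np.float64(-0.0148)], [0, np.float64(0.0456), np.float64(-0.0284)], [0, np.float64(0.0695), np.float64(-0.0407)], [0, np.float64(0.0939), np.float64(-0.0518)], [0, np.float64(0.1189), np.float64(-0.0617)], [0, np.float64(0.1444), np.float64(-0.0702)]]
1.1 1.42 [[0, np.float64(0.0227), np.float64(-0.0064)], [0, np.float64(0.0457), np.float64(-0.0117)], [0, np.float64(0.069), np.float64(-0.016)], [0, np.float64(0.0924), np.float64(-0.0192)], [0, np.float64(0.1159), np.float64(-0.0213)], [0, np.float64(0.1395), np.float64(-0.0224)], [0, np.float64(0.1631), np.float64(-0.0224)]]
1.42 1 [[0, np.float64(-0.0271), np.float64(0.0001)], [0, np.float64(-0.0542), np.float64(0.0016)], [0, np.float64(-0.0812), np.float64(0.0045)], [0, np.float64(-0.1079), np.float64(0.0088)], [0, np.float64(-0.1345), np.float64(0.0145)], [0, np.float64(-0.1606), np.float64(0.0216)], [0, np.float64(-0.1864), np.float64(0.0301)], [0, np.float64(-0.2117), np.float64(0.0399)]]
1 0.5 [[0, np.float64(-0.0236), np.float64(0.0106)], [0, np.float64(-0.0466), np.float64(0.0223)], [0, np.f
[... 226 characters left out ...]
p.float64(-0.1699), np.float64(0.1153)], [0, np.float64(-0.1875), np.float64(0.1342)], [0, np.float64(-0.2041), np.float64(0.154)]]
0.5 0.2 [[0, np.float64(-0.0135), np.float64(0.0176)], [0, np.float64(-0.0261), np.float64(0.0357)], [0, np.float64(-0.038), np.float64(0.0544)], [0, np.float64(-0.0491), np.float64(0.0736)], [0, np.float64(-0.0594), np.float64(0.0932)], [0, np.float64(-0.0688), np.float64(0.1132)], [0, np.float64(-0.0773), np.float64(0.1337)]]
0.2 0.02 [[0, np.float64(-0.0065), np.float64(0.0174)], [0, np.float64(-0.0124), np.float64(0.0351)], [0, np.float64(-0.0176), np.float64(0.0529)], [0, np.float64(-0.0221), np.float64(0.071)], [0, np.float64(-0.0261), np.float64(0.0891)]]
```

Request:
step_arm --pt "0 0.022 -0.015" --pt "0 0.045 -0.028" --pt "0 0.07 -0.041" --pt "0 0.094 -0.052" --pt "0 0.119 -0.062" --pt "0 0.144 -0.07" --pt "0 0.144 -0.07" --turn '[0, 0, 0, 0, 0, 0, 0]'

```text
time_s: 3.62
ee_pos: [565.4, -301.6, 182.1]
ee_rot: [179.8, 0.0, 78.1]
force: [-0.4, -0.0, 4.9]
gripper_width: 11.6
gripper_force: 12.0
```

Request:
step_arm --pt "0 0.023 -0.006" --pt "0 0.046 -0.012" --pt "0 0.069 -0.016" --pt "0 0.092 -0.019" --pt "0 0.116 -0.021" --pt "0 0.14 -0.022" --pt "0 0.163 -0.022" --pt "0 0.163 -0.022" --pt "0 0.163 -0.022" --turn '[0, 0, 0, 0, 0, 0, 0, 0, 0]'

```text
time_s: 4.75
ee_pos: [613.0, -311.5, 188.0]
ee_rot: [179.8, 0.0, 78.1]
force: [1.6, -2.0, -0.3]
gripper_width: 11.7
gripper_force: 12.0
```

```bash
python3 - <<'E'
from h import *
from workcell import env
s=env.state();p=[607.98,-310.55,-.2071,3]
d=s["ee_pos"]-np.array([p[0],p[1],33]);c,sn=np.cos(p[2]),np.sin(p[2]);lx=c*d[0]+sn*d[1]
print(s["ee_pos"],s["force"],lx,d[2],"q by x",np.arccos(-lx/155)-.1745)
E
```

```text
[ 612.95378821 -311.5431788   187.98616782] [ 1.62510234 -2.04529908 -0.30963389] 5.071725136195167 154.9861678217623 q by x 1.4290229757021722
```

q is about 1.43. I'll push a little further to feel the stop.

Request:
step_arm --pt "0 0.008 0" --pt "0 0.015 0" --pt "0 0.015 0" --pt "0 0.015 0" --pt "0 0.015 0" --turn '[0, 0, 0, 0, 0]'

```text
time_s: 5.38
ee_pos: [615.6, -312.0, 187.9]
ee_rot: [-179.9, 0.0, 78.1]
force: [-3.9, -2.3, 0.8]
gripper_width: 11.7
gripper_force: 12.0
```

Request:
step_arm --pt "0 0.008 0" --pt "0 0.013 0" --pt "0 0.013 0" --pt "0 0.013 0" --turn '[0, 0, 0, 0]'

```text
time_s: 5.88
ee_pos: [615.8, -312.1, 187.9]
ee_rot: [-179.4, -0.0, 78.1]
force: [-12.4, -0.2, 4.6]
gripper_width: 11.5
gripper_force: 12.0
```

The door is firmly at its stop: force rose with no further motion, and the position agrees with the model. Now rolling it down.

Request:
step_arm --pt "0 -0.028 0" --pt "0 -0.055 0" --pt "0 -0.082 0.002" --pt "0 -0.109 0.005" --pt "0 -0.136 0.009" --pt "0 -0.162 0.0145" --pt "0 -0.189 0.022" --pt "0 -0.214 0.03" --pt "0 -0.24 0.04" --pt "0 -0.24 0.04" --turn '[0, 0, 0, 0, 0, 0, 0, 0, 0, 0]'

```text
time_s: 7.12
ee_pos: [547.6, -297.4, 175.1]
ee_rot: [-179.8, -0.1, 78.1]
force: [-1.2, -0.4, 0.7]
gripper_width: 11.5
gripper_force: 12.0
```

Request:
step_arm --pt "0 -0.024 0.011" --pt "0 -0.047 0.022" --pt "0 -0.069 0.035" --pt "0 -0.091 0.049" --pt "0 -0.112 0.064" --pt "0 -0.132 0.08" --pt "0 -0.151 0.097" --pt "0 -0.17 0.115" --pt "0 -0.1875 0.134" --pt "0 -0.204 0.154" --pt "0 -0.204 0.154" --turn '[0, 0, 0, 0, 0, 0, 0, 0, 0, 0, 0]'

```text
time_s: 8.5
ee_pos: [488.5, -285.0, 128.6]
ee_rot: [-179.8, -0.0, 78.1]
force: [2.9, 1.9, -5.1]
gripper_width: 11.2
gripper_force: 12.0
```

Request:
step_arm --pt "0 -0.0135 0.0175" --pt "0 -0.026 0.036" --pt "0 -0.038 0.054" --pt "0 -0.049 0.074" --pt "0 -0.059 0.093" --pt "0 -0.069 0.113" --pt "0 -0.077 0.134" --pt "0 -0.077 0.134" --turn '[0, 0, 0, 0, 0, 0, 0, 0]'

```text
time_s: 9.5
ee_pos: [466.4, -280.6, 88.6]
ee_rot: [-179.9, -0.0, 78.1]
force: [3.9, 1.4, -3.6]
gripper_width: 11.6
gripper_force: 12.0
```

Request:
step_arm --pt "0 -0.0065 0.0175" --pt "0 -0.0125 0.035" --pt "0 -0.0175 0.053" --pt "0 -0.022 0.071" --pt "0 -0.026 0.089" --pt "0 -0.026 0.089" --pt "0 -0.026 0.089" --turn '[0, 0, 0, 0, 0, 0, 0]'

```text
time_s: 10.38
ee_pos: [459.0, -279.0, 62.4]
ee_rot: [-179.9, -0.0, 78.1]
force: [-0.1, 0.6, -3.5]
gripper_width: 11.3
gripper_force: 12.0
```

Request:
step_arm --pt "0 -0.001 0.006" --pt "0 -0.002 0.013" --pt "0 -0.002 0.02" --pt "0 -0.002 0.02" --pt "0 -0.002 0.02" --pt "0 -0.002 0.02" --turn '[0, 0, 0, 0, 0, 0]'

```text
time_s: 11.12
ee_pos: [458.1, -278.8, 57.1]
ee_rot: [-179.9, -0.0, 78.1]
force: [-3.9, 1.2, 5.6]
gripper_width: 11.3
gripper_force: 12.0
```

```bash
python3 - <<'E'
from workcell import env,cams
import cv2,numpy as np
a=cams.grab_frame("scene")["color"][185:330,345:515];b=cams.grab_frame("side")["color"][240:385,250:420]
cv2.imwrite("pics/s2.png",cv2.resize(np.hstack([a,b]),(800,342),interpolation=cv2.INTER_CUBIC));print(env.state()["force"])
E
```

```text
[-3.40704987  3.00808598  5.5524671 ]
```

View pics/s2.png

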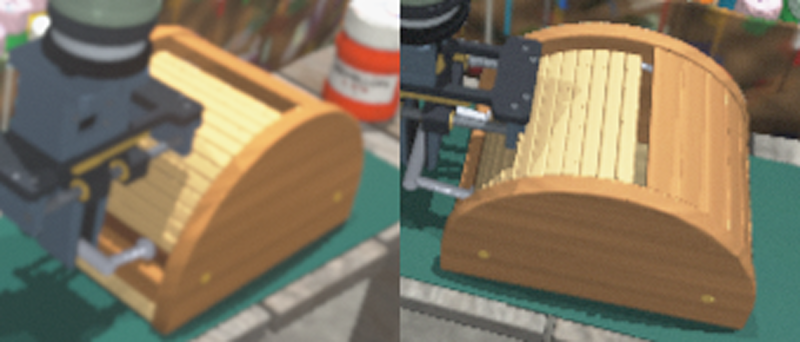

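The left crop shows the bar low in front and the slats down near the sill. I'll press a little more to confirm contact.

Request:
step_arm --pt "0 0 0.006" --pt "0 0 0.012" --pt "0 0 0.012" --pt "0 0 0.012" --turn '[0, 0, 0, 0]'

```text
time_s: 11.72
ee_pos: [458.0, -279.2, 55.0]
ee_rot: [-180.0, 0.0, 78.1]
force: [-6.3, 2.3, 14.8]
gripper_width: 11.8
gripper_force: 12.0
```

The door is resting on the sill. I'll release and back off straight up.

Request:
step_arm --pt "0 0 0" --pt "0 0 0" --pt "0 0 0" --pt "0 0 0" --pt "0 0 0" --turn '[0, 0, 0, 0, 0]' --fingers 0.4

```text
time_s: 12.35
ee_pos: [458.8, -279.0, 53.2]
ee_rot: [-180.0, -0.0, 78.1]
force: [-0.3, -0.4, -0.1]
gripper_width: 27.1
gripper_force: 0.0
```

Request:
step_arm --pt "0 0 -0.02" --pt "0 0 -0.05" --pt "0 0 -0.1" --pt "0 0 -0.2" --pt "0 0 -0.4" --pt "0 0 -0.5" --pt "0 0 -0.5" --pt "0 0 -0.5" --turn '[0, 0, 0, 0, 0, 0, 0, 0]'

```text
time_s: 13.35
ee_pos: [458.2, -278.6, 202.9]
ee_rot: [-179.9, -0.0, 78.1]
force: [0.1, 0.2, 0.6]
gripper_width: 27.3
gripper_force: 0.0
```

```bash
python3 - <<'E'
from h import *
from workcell import env,cams
import cv2
p=[607.98,-310.55,-.2071,3]
o=[]
for n,(u,v) in(("scene",(345,185)),("side",(250,240))):
    f=cams.grab_frame(n);o.append(f["color"][v:v+145,u:u+170])
    for q in(0,.05,.1):print(n,q,[((proj(f,f["extrinsics"],bar(p,q,y))-(u,v))*800/340+(len(o)-1)*np.array([400,0])).round() for y in(45,-45)])
cv2.imwrite("pics/s3.png",cv2.resize(np.hstack(o),(800,342),interpolation=cv2.INTER_CUBIC));s=env.state();print(s["time_s"],s["ee_pos"],s["force"])
E
```

```text
scene 0 [array([ 25., 207.]), array([111., 270.])]
scene 0.05 [array([ 28., 199.]), array([114., 262.])]
scene 0.1 [array([ 30., 190.]), array([117., 253.])]
side 0 [array([433.,  96.]), array([409., 185.])]
side 0.05 [array([435.,  91.]), array([410., 181.])]
side 0.1 [array([437.,  86.]), array([413., 176.])]
13.45 [ 457.97120435 -278.46480652  202.00418598] [ 0.14852886 -0.4374724   0.44540193]
```

View pics/s3.png

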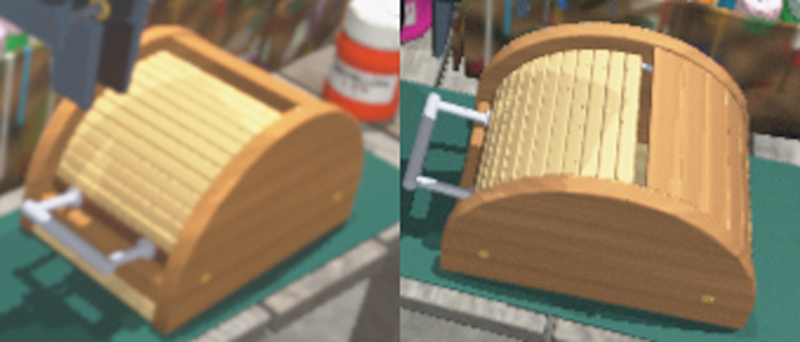

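The bar ends are at (27,209) and (112,266) in the scene view and (434,98) and (410,183) in the side view. Both match q≈0 to 0.02, so the door is shut, and the gripper is well clear.

```bash
python3 -c "
from workcell import env
print(env.job_done())"
```

```text
the job is handed in; nothing more can be done
None
```

I rolled the door up to its back stop, then down shut on the sill, let go, and handed the job in at about 13.5 s; the jar, tub and angel were never touched, and no verdict came back.

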